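Set out the end board and clamp bar for a battery pack

TASK

Set out the parts for closing the battery pack. Take the taller of the two boards standing in the carton rack and lean it on the display rest: lower edge down in the gutter between the end cheeks, tipped back gently until it touches the rest's cross bar while you still hold it (do not let it fall back or press it hard), then let go. Also lay the aluminium T-bar, rib up, flat in the tray's empty narrow compartment, and leave all other things as they are.

Things in the scene. Friction and masses are not known exactly. Their poses are not given: they have to be found in the camera images.
- board: the taller of two pale fibre boards: 9 mm thick (its x), 130 wide (y), 150 tall (z), 0.2 to 0.35 kg. Origin: centre of its lower edge face; z runs up the board. It stands upright in one of the rack's two slots (either one)
- short_board: the shorter board, 9 x 130 x 100 mm, same origin and axes, in the other slot, 60 mm away; to be left there
- rack: fixed cardboard rack, 130 (x) x 160 (y) mm, walls to 46 mm high; two slots along its y, centred at x = -30 and +30 mm, each 13 mm wide, floor 6 mm up. Origin: centre of its underside on the bench; z up
- gutter: fixed aluminium gutter, the foot of the display rest: runs along its y, inside 24 mm wide (x) and 150 mm long (y) between 30 mm high end cheeks; floor 6 mm above the bench, side lips to 16 mm. Origin: centre of its underside on the bench. The back rest stands on its -x side, so the board's top must lean towards the gutter's -x
- backrest: white foot frame on the bench, fixed, origin 42 mm from the gutter's centre on its -x side, axes parallel. Carries a black round cross bar along y, 14 mm diameter, axis 85 mm above the bench, on two posts (y +-98 mm). The bar is clamped anywhere from x = -14 to +14 mm: its setting is not reported, feel or see it. A board leaning on it stands 8 to 33 degrees off vertical
- tbar: aluminium bar of T section, 120 mm long (its x): flange 40 wide (y) x 6 thick, lying flat on the bench, with a central rib 9 mm wide along its whole length rising to 32 mm above the underside (grip the rib). 0.14 to 0.28 kg. Origin: centre of the underside; z up
- tray: fixed shallow grey tray, 138 (x) x 122 (y) mm, walls 13 mm high and 4 mm thick, floor 3 mm up, two compartments side by side along y, both 130 mm long in x: the narrow empty one (48 mm wide) and a wide one (62 mm) holding a spacer. Origin: centre of its underside
- narrow_place (a point): centre of the floor of the tray's narrow compartment (130 mm along x, 48 mm along y; axes as the tray's)
- spacer: white plastic spacer block 60 x 42 x 18 mm in the wide compartment; leave alone. Origin: underside centre
- cell: blue battery cell 148 x 27 x 92 mm standing on the bench, 0.85 kg; leave alone. Origin: underside centre
- meter: yellow multimeter 180 x 86 x 45 mm lying flat; leave alone. Origin: underside centre
- driver: screwdriver lying on the bench nearest the robot; leave alone
- cup: grey plastic cup, 72 mm across, 60 high; leave alone. Origin: underside centre
- flask: white bottle with a blue label, 56 mm across, 130 high; leave alone. Origin: underside centre
Not all that is in view belongs to the job. What is shaped like the tray but orange is not meant. What is shaped like the board but turquoise is not meant.

How it is judged:
On the way:
1. the taller board, still held by the fingers and with its lower edge down in the gutter, touches the rest's cross bar (contact force between the fingers and board above 1 N and contact force between board and backrest above 0.3 N and x of board in the frame of gutter between -0.016 and 0.016 m and z of board in the frame of gutter between 0.003 and 0.014 m and angle between board's own z axis and vertical between 0.1 and 0.65 rad), for 0.1 s.
At the end, for the whole second after the job is handed in: Taller board: lower edge in the gutter (centre within 14 mm across, 16 mm along, 3-13 mm above bench), parallel to it within 0.15 rad, leaning 0.1-0.65 rad on the cross bar. T-bar: flat (0.06 rad), rib up, on the narrow compartment's floor (3 mm), within 10 x 9 mm and 0.2 rad. Both still (x of board in the frame of gutter between -0.014 and 0.014 m and y of board in the frame of gutter between -0.016 and 0.016 m and z of board in the frame of gutter between 0.003 and 0.013 m and angle between board's own z axis and vertical between 0.1 and 0.65 rad and angle between the y axis of board and the y axis of gutter, either way round below 0.15 rad and contact force between board and backrest above 0.02 N and linear speed of each of board, tbar below 0.02 m/s and x of tbar in the frame of narrow_place between -0.01 and 0.01 m and y of tbar in the frame of narrow_place between -0.009 and 0.009 m and z of tbar in the frame of narrow_place between -0.003 and 0.003 m and angle between tbar's own z axis and vertical below 0.06 rad and angle between the x axis of tbar and the x axis of narrow_place, either way round below 0.2 rad); the robot touches nothing.
It fails at once if the board is pressed or dropped hard (over 40 N) on the gutter or the back rest (contact force between board and gutter above 40 N or contact force between board and backrest above 40 N).
It fails at once if another thing is moved from its place by more than 30 mm (distance of any of short_board, spacer, cell, meter, driver, cup, flask from where it was at the start of the episode above 0.03 m).
It also fails if it takes over 61 s, if anything falls off the work surface, if the arm or the gripper's body presses on something with over 40 N, if the wrist force passes 120 N, or if a joint passes its speed limit or range.

ROBOT

A 6-joint arm with a two-finger parallel gripper is mounted at the origin on the work surface. World frame = base frame: x ahead of the robot, y to its left, z up, the work surface at z = 0. Lengths are in m, angles in rad, forces in N, time in s.
With the tool pointing down it reaches from about 0.375 to 0.9 m from the base axis. Payload 3.1 kg.
Tool frame: the origin (TCP) lies between the finger pads; the fingertips stand 8 mm ahead of it and the grasp point (between the pads) lies 11 mm behind it; z points along the fingers, y is the line along which they close (so a half turn about z gives the same grasp; the last joint's range is limited). The gripper opens to 87 mm and grips with 3 to 60 N. Pads are 19 mm wide; open, the fingers measure 117 mm over their backs; the gripper's body (75 mm by 190 mm) begins 51 mm behind the grasp point.
Start: joints at [1.05, 0.527, 1.433, -0, 1.181, -0.178], TCP at [0.21, 0.589, 0.231] pointing down, gripper open.
Joint ranges: [-3.08, 3.08], [-0.75, 2.2], [0.22, 2.44], [-1.43, 4.57], [0, 2.65], [-2.85, 2.85]. Speed limits (rad/s): [2.79, 2.79, 3.14, 3.14, 3.14, 3.14].

INTERFACE

Orientations are given as a unit quaternion [x, y, z, w].
In Python, from rig import robot gives the robot as it stands.
- The arm moves only by the tool move_arm, never from a script. Its argument "motion" is text: rows parted by semicolons, each of 5 numbers parted by spaces: the opening, from -1 (shut) to 1 (fully open), then the shift along the tool's x, y, z normalised to -1 to 1, where 1 is 0.2 m, then the turn about the tool's z normalised to -1 to 1, where 1 is pi rad. A call has 1 to 12 rows; each row is the pose to reach, as a shift and turn from the pose commanded when the call began, along the tool's axes at that moment, turning the shorter way round; what a row does not reach only later rows make up. A row lasts 1/12 s, in which the tool goes at most 41.7 mm and 7.16 degrees, less where a joint would pass 70% of its speed; a pose out of reach is approached as far as the arm can. A call with a number of a shift or a turn outside -1 to 1 is refused whole. A call with a gripper value outside its range is refused whole. The fingers move at their own pace and stop on an object; "newtons" is the grip in N (left out, the last holds). Time passes only in rows, so rows that repeat a pose let the fingers close. It gives the time, the measured TCP pose, the force, the opening and the grip force at its end, in the units of the state.
- robot.get_obs(): the state, without advancing time (a new reading comes with each control period).
- robot.camera(name): name is "side" or "top"; returns (picture, depth): 384x512x3 uint8, red, green, blue; 384x512 float32, m along the optical axis (not along the pixel's ray), 0 where there is no reading.
- robot.camera_model(name): a dict with "mtx" (3x3 intrinsics, pixels), "position" and "attitude" of the camera in the world. Camera axes: x right, y down, z forward; pixel columns grow to the right and rows downward; lengths in m; the calibration is good to about 2 mm. A picture is of the moment at which its call begins. camera_model takes no time and is no camera call.
- robot.hand_in(): hands the job in; it is judged then, once.
The state is a dict: "time": time; "q": joint angles; "joint_velocities": joint speeds; "joint_torque": joint torques, N m; "position": TCP position; "tool_rot": TCP orientation; "ft_force": force on the tool from outside, world axes, zero at the start; "moment": the same for the moment, N m; "grip_width": finger opening in m; "grip_force": force on a finger pad.
Only numpy, scipy, OpenCV 4.12 (cv2) and the standard library are available. Lean on these libraries where they do the work, as an engineer would, in place of code of your own. Each camera call takes 0.05 s, during which the arm holds its last target. There are 200 camera calls.

## Working session

There is one attempt and no reset: what is moved stays moved. The work goes in short steps, Python scripts to look and compute and a tool call to move; the robot and the scene stay as the last step left them, time stands still between calls to the robot, and variables do not carry over. Pictures are saved under pics/ and viewed, at most 10 in all, crops included, and the job is handed in when it is done.

Besides the shell and the picture viewer there is one more tool, called after ">>>" in YAML: its name, and indented under it one key for each argument. move_arm: Moves the arm, as the interface text tells. Its arguments: {"type":"object","properties":{"motion":{"type":"string"},"newtons":{"type":"number"}},"required":["motion"]}

```bash
mkdir -p pics; ls
cat > h.py <<'E'
import numpy as np, cv2
from scipy.spatial.transform import Rotation as R
from rig import robot
def snap(n):
    p,d=robot.camera(n); m=robot.camera_model(n); np.savez('/tmp/%s.npz'%n,p=p,d=d); return p,d,m
def att(m):
    a=np.array(m['attitude'],float); return a if a.shape==(3,3) else R.from_quat(a).as_matrix()
def cloud(d,m):
    K=np.array(m['mtx']);v,u=np.mgrid[:d.shape[0],:d.shape[1]]
    c=np.dstack([(u-K[0,2])/K[0,0]*d,(v-K[1,2])/K[1,1]*d,d])
    return c@att(m).T+np.array(m['position'])
def proj(P,m):
    c=(np.atleast_2d(P)-m['position'])@att(m);K=np.array(m['mtx']);q=c@K.T;return q[:,:2]/q[:,2:]
E
python3 - <<'E'
from h import *
for n in('top','side'):
    p,d,m=snap(n); print(n,m,d.min(),d.max()); cv2.imwrite(f'pics/{n}0.png',cv2.resize(p[:,:,::-1],(800,600)))
    print(cloud(d,m)[::76,::102].round(3).tolist())
print(robot.get_obs())
E
```

```text
pics
top {'mtx': array([[374.01648808,   0.        , 252.76619243],
       [  0.        , 374.01648808, 189.44231293],
       [  0.        ,   0.        ,   1.        ]]), 'position': array([ 0.30763116, -0.03250207,  1.30548589]), 'attitude': array([ 0.72334617, -0.68305506,  0.0687896 , -0.07398715])} 0.0 2.3592117
[[[1.504, 1.271, -0.291], [1.876, 1.002, -0.739], [1.909, 0.367, -0.736], [1.955, -0.268, -0.749], [1.99, -0.904, -0.747], [2.025, -1.54, -0.747]], [[1.171, 1.294, -0.422], [0.923, 0.529, 0.114], [1.403, 0.326, -0.748], [1.435, -0.282, -0.743], [1.473, -0.892, -0.75], [1.5, -1.492, -0.738]], [[0.866, 1.458, -0.755], [0.683, 0.541, -0.0], [0.703, 0.17, 0.002], [0.724, -0.2, 0.003], [0.725, -0.545, 0.062], [0.891, -1.185, -0.353]], [[0.433, 1.371, -0.751], [0.408, 0.503, -0.001], [0.428, 0.146, 0.004], [0.449, -0.209, -0.002], [0.464, -0.549, 0.037], [0.592, -1.421, -0.741]], [[0.185, 0.563, 0.382], [0.155, 0.466, 0.004], [0.175, 0.125, 0.005], [0.194, -0.215, 0.006], [0.214, -0.555, 0.005], [0.216, -1.093, -0.295]], [[0.121, 0.333, 0.705], [-0.08, 0.435, -0.0], [-0.061, 0
[... 1267 characters left out ...]
'time': 0.1, 'q': array([ 1.04948874e+00,  5.28383850e-01,  1.43379565e+00,  4.11638406e-06,
        1.18140119e+00, -1.78501430e-01]), 'joint_velocities': array([ 0.00065499, -0.00389855, -0.00312924, -0.00139628,  0.00154562,
       -0.00099756]), 'joint_torque': array([-6.36404238e-04, -4.40985131e+01, -1.77150267e+01,  6.34556869e-02,
        5.33849804e-02, -4.31510171e-05]), 'position': array([0.20972191, 0.58806608, 0.2296561 ]), 'tool_rot': array([ 1.70565723e-01,  9.85345800e-01, -9.33133369e-04, -3.42545400e-04]), 'ft_force': array([ 0.20031476, -0.10056002, -0.26673229]), 'moment': array([-0.01336804,  0.02200885, -0.02691452]), 'grip_force': 0.0, 'grip_width': 0.0871256323591023}
```

View pics/top0.png

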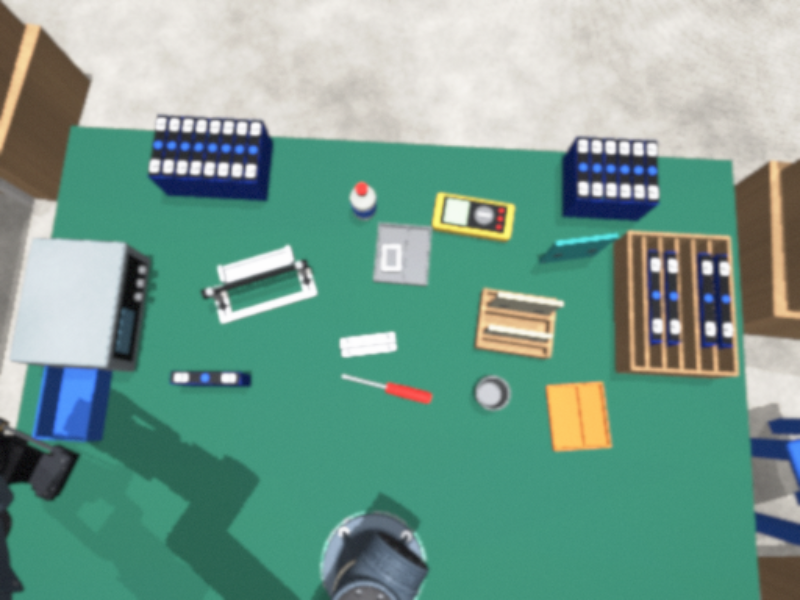

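View pics/side0.png

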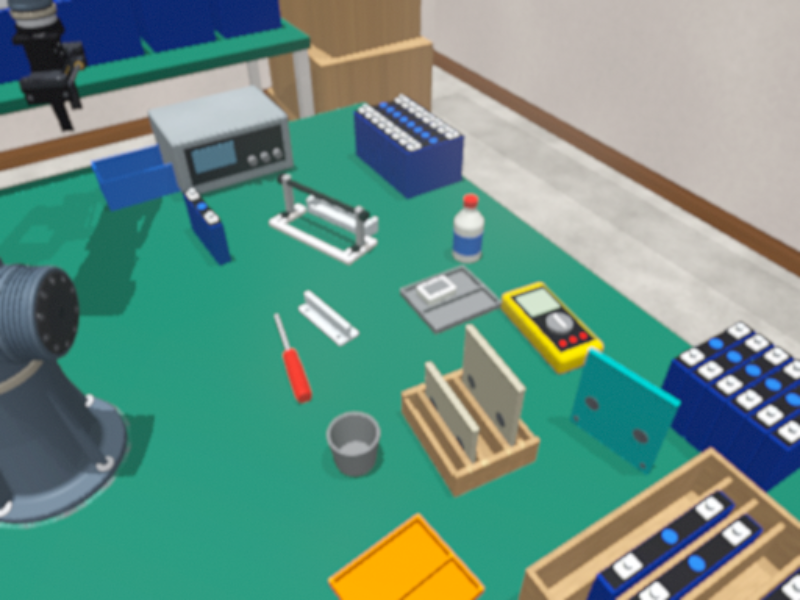

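Top view (800x600 px):
- **Boards:** the pale ones stand in the rack, the tall one at (530,299) and the short one at (518,331). The turquoise one at (580,247) is a decoy.
- **Trays:** the grey tray is at (403,253), with the spacer in its left compartment. The orange one at (578,415) is a decoy.
- **Other parts:** the T-bar is at (368,344), the gutter at (257,263), and the black bar at (258,288) on its robot side.

Next I measure and make a confirming crop.

```bash
cat >> h.py <<'E'
def ray(uv,z,m):
    uv=np.atleast_2d(uv).astype(float);K=np.array(m['mtx'])
    r=np.c_[(uv-[K[0,2],K[1,2]])/[K[0,0],K[1,1]],np.ones(len(uv))]@att(m).T
    o=np.array(m['position']); return (o+r*((z-o[2])/r[:,2])[:,None])[:,:2]
def rect(mask,z,m,tag,big=True):
    "min-area rect on plane z of largest component of mask"
    mask=mask.astype(np.uint8)
    if big:
        n,l,s,c=cv2.connectedComponentsWithStats(mask)
        if n<2: print(tag,'none');return
        mask=(l==1+s[1:,4].argmax())
    v,u=np.nonzero(mask); xy=ray(np.c_[u,v],z,m)
    (c,wh,a)=cv2.minAreaRect((xy*1000).astype(np.float32)); 
    if wh[0]<wh[1]: wh=wh[::-1];a+=90
    a=(a+90)%180-90
    print(tag,'n',len(u),'centre',np.round(c,1),'mean',(xy.mean(0)*1000).round(1),'LxW',np.round(wh,1),'long axis deg',round(a,1),'px',(round(u.mean()*1.5625),round(v.mean()*1.5625)));return np.array(c)/1000,a
def box(shape,x0,y0,x1,y1):
    b=np.zeros(shape,bool); b[int(y0/1.5625):int(y1/1.5625),int(x0/1.5625):int(x1/1.5625)]=1; return b
E
python3 - <<'E'
from h import *
p,d,m=snap('top'); ps,ds,ms=snap('side')
P=cloud(d,m); Z=P[...,2]; hsv=cv2.cvtColor(p,cv2.COLOR_RGB2HSV); H,S,V=[hsv[...,i].astype(int) for i in range(3)]
B=lambda *a: box(d.shape,*a)
ng=~((H>65)&(H<95)&(S>70))
b=B(330,325,405,365)
rect(b&ng&(V>130),.006,m,'tbar flange'); rect(b&ng&(Z>.02),.032,m,'tbar rib depth')
b=B(365,215,440,295)
rect(b&ng&(S<60),.013,m,'tray'); rect(b&(V>200)&(S<40),.021,m,'spacer')
b=B(465,275,575,365)
rect(b&(S>75)&(H<25),.046,m,'rack wood');rect(b&(S<75)&ng&(Z>.125),.156,m,'board top'); rect(b&(S<75)&ng&(Z<.115)&(Z>.075),.106,m,'short top')
b=B(195,240,325,330)
rect(b&(V<70),.088,m,'bar dark');rect(b&(Z>.065)&(V<90),.088,m,'bar depth')
rect(b&(V>150)&(S<60),.006,m,'white all')
def crop(q,x0,y0,x1,y1,f,n): cv2.imwrite(n,cv2.resize(q[y0:y1,x0:x1,::-1],None,fx=f,fy=f,interpolation=cv2.INTER_CUBIC))
A=[cv2.resize(p[y0:y0+80,x0:x0+100,::-1],(400,300),interpolation=cv2.INTER_CUBIC) for x0,y0 in((120,145),(290,165),(205,135))]
A.append(cv2.resize(ps[100:180,160:260,::-1],(400,300),interpolation=cv2.INTER_CUBIC))
cv2.imwrite('pics/crop1.png',np.vstack([np.hstack(A[:2]),np.hstack(A[2:])]))
E
```

```text
tbar flange n 481 centre [461.4  39.8] mean [461.4  39.7] LxW [127.4  46.5] long axis deg -80.3 px (367, 344)
tbar rib depth n 104 centre [460.5  39.1] mean [460.9  39.6] LxW [117.3  10.9] long axis deg -79.8 px (367, 343)
tray n 1315 centre [672.6 -27.8] mean [672.1 -26.2] LxW [141.1 127.2] long axis deg -2.1 px (402, 254)
spacer n 650 centre [663.9 -26. ] mean [657.1 -26.8] LxW [110.6 106.7] long axis deg -1.8 px (402, 259)
rack wood n 1147 centre [ 521.  -280.2] mean [ 508.5 -272.8] LxW [162.5 131.5] long axis deg 84.7 px (511, 328)
board top n 206 centre [ 550.  -284.2] mean [ 550.2 -284. ] LxW [131.6  16.1] long axis deg 84.7 px (528, 300)
short top n 178 centre [ 491.6 -275. ] mean [ 491.6 -274.9] LxW [133.   14.4] long axis deg 85.0 px (518, 332)
bar dark n 110 centre [580.1 278.7] mean [580.1 279.9] LxW [151.9   9.3] long axis deg -69.4 px (257, 278)
bar depth n 179 centre [577.2 286.2] mean [578.1 284. ] LxW [172.5  12.7] long axis deg -69.3 px (255, 278)
white all n 598 centre [632.7 301.9] mean [629.6 305. ] LxW [192.3  58.1] long axis deg -74.7 px (257, 264)
```

View pics/crop1.png

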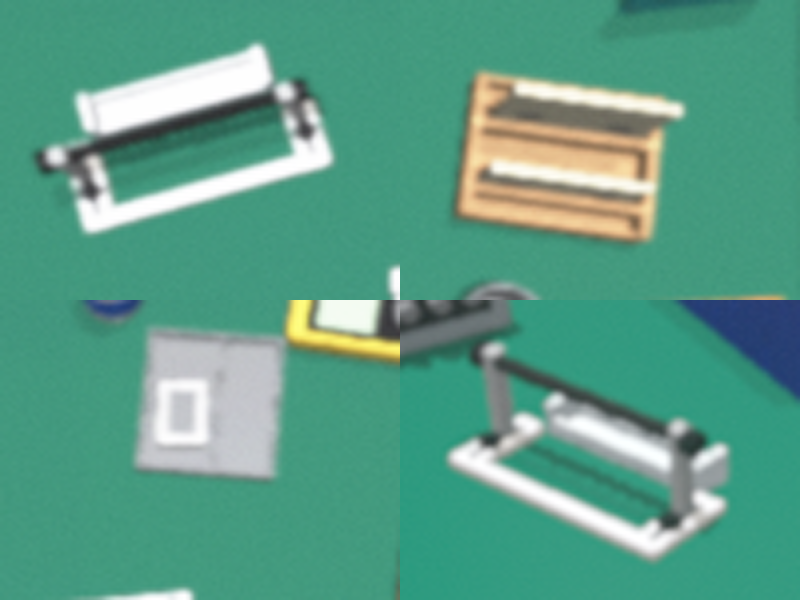

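The crops confirm it. The tall board, at crop (600,100), sits in the far slot and is clearly taller in both views. The grey tray's narrow empty compartment is on the right, at crop (250,400). The gutter is at crop (180,90), on the far side of the black bar. I'll refine the gutter and plan the T-bar grasp.

```bash
cat >> h.py <<'E'
def goto(x,y,z,ydeg,show=True):
    "shift and turn (normalised) from the present pose to TCP x,y,z with closing line along world angle ydeg"
    o=robot.get_obs(); M=R.from_quat(o['tool_rot']).as_matrix(); 
    s=M.T@(np.array([x,y,z])-o['position'])/.2
    cur=np.degrees(np.arctan2(M[1,1],M[0,1])); dlt=(ydeg-cur+90)%180-90   # world change
    print('closing now %.1f'%cur,'shift',s.round(3),'turn',round(-dlt/180,4),'q6',o['q'][5].round(2),'t',round(o['time'],2))
E
python3 - <<'E'
from h import *
z=np.load('/tmp/top.npz');p,d=z['p'],z['d'];m=robot.camera_model('top')
hsv=cv2.cvtColor(p,cv2.COLOR_RGB2HSV);H,S,V=[hsv[...,i].astype(int) for i in range(3)]
def line(uv,zz,t):
    xy=ray(uv,zz,m)*1000; vx,vy,x,y=cv2.fitLine(xy.astype(np.float32),cv2.DIST_HUBER,0,.01,.01).ravel()
    print(t,'pt',round(float(x),1),round(float(y),1),'ang',round(float(np.degrees(np.arctan(vy/vx))),2),'ends',xy[0].round(),xy[-1].round())
# columns between posts: crop u 110..260 -> px ; per column dark bar weighted centre, gutter far white edge
bar=[];far=[];inner=[]
for u in range(148,182):
    col=V[145:205,u].astype(float); w=np.clip(110-col,0,None); w[25+0:]=w[25:]; 
    i=w[:48].argmax(); s=slice(max(i-4,0),i+5); bar.append((u,145+(w[s]*np.arange(s.start,s.stop)).sum()/w[s].sum()))
    g=(S[145:205,u]<100); far.append((u,145+np.nonzero(g)[0][0]-.5))
line(bar,.087,'bar'); line(far,.016,'gutter far lip top'); print(bar[::8],far[::8])
b=box(d.shape,195,240,325,330)
w=(b&(V>150)&(S<60)); n,l,s,c=cv2.connectedComponentsWithStats(w.astype(np.uint8)); print(s)
# side view: gutter cloud
z=np.load('/tmp/side.npz');ps,ds=z['p'],z['d'];ms=robot.camera_model('side');
for nm,dd,mm in(('top',d,m),('side',ds,ms)):
    P=cloud(dd,mm); Q=P.reshape(-1,3); near=(abs(Q[:,0]-.62)<.13)&(abs(Q[:,1]-.29)<.16)
    for lo,hi in((.022,.04),(.072,.1)):
        q=Q[near&(Q[:,2]>lo)&(Q[:,2]<hi)]; a=np.radians(-75); t=q[:,:2]@[np.cos(a),np.sin(a)]; k=q[:,:2]@[-np.sin(a),np.cos(a)]
        print(nm,lo,len(q),q.mean(0).round(3),'along',np.percentile(t,[2,50,98]).round(3),'across',np.percentile(k,[2,50,98]).round(3))
goto(.461,.0395,.08,-80.1+90)
goto(.673,-.061,.08,-2.1+90)
E
```

```text
bar pt 579.4 280.0 ang -69.27 ends [559. 334.] [600. 228.]
gutter far lip top pt 653.0 304.8 ang -69.49 ends [630. 362.] [674. 248.]
[(148, np.float64(183.06914893617022)), (156, np.float64(180.6577540106952)), (164, np.float64(178.09424083769633)), (172, np.float64(175.91623036649216)), (180, np.float64(173.22560975609755))] [(148, np.float64(167.5)), (156, np.float64(164.5)), (164, np.float64(162.5)), (172, np.float64(160.5)), (180, np.float64(157.5))]
[[     0      0    512    384 195439]
 [   139    157     55     24    598]
 [   138    172     65     35    545]
 [   138    183      3      1      3]
 [   132    184      5      5     23]]
top 0.022 72 [0.611 0.317 0.029] along [-0.226 -0.208 -0.03 ] across [0.617 0.679 0.709]
top 0.072 324 [0.576 0.288 0.091] along [-0.24  -0.13  -0.014] across [0.615 0.631 0.646]
side 0.022 119 [0.609 0.285 0.03 ] along [-0.227 -0.055 -0.026] across [0.618 0.663 0.711]
side 0.072 352 [0.579 0.28  0.09 ] along [-0.239 -0.116 -0.013] across [0.615 0.632 0.651]
closing now 70.4 shift [-2.105 -2.161  0.752] turn 0.3359 q6 -0.18 t 0.2
closing now 70.4 shift [-3.272 -2.278  0.752] turn -0.0974 q6 -0.18 t 0.2
```

Run:
```python
from h import *
z=np.load('/tmp/top.npz');p,d=z['p'],z['d'];m=robot.camera_model('top')
g=np.array([np.cos(np.radians(20.6)),np.sin(np.radians(20.6))]);y=np.array([-g[1],g[0]])
def samp(img,mm,a,l,zz):  # red channel at across a, along l on plane zz
    A,L=np.meshgrid(a,l); X=A[...,None]*g+L[...,None]*y
    q=proj(np.c_[X.reshape(-1,2),np.full(A.size,zz)],mm).astype(np.float32).reshape(A.shape+(2,))
    return cv2.remap(img[...,0],q[...,0].copy(),q[...,1].copy(),cv2.INTER_LINEAR)
a=np.arange(.58,.74,.004)
ps=np.load('/tmp/side.npz')['p'];ms=robot.camera_model('side')
for nm,i,mm in(('top',p,m),('side',ps,ms)):
  for zz in (.016,):
    s=samp(i,mm,a,np.linspace(.02,.09,15),zz).mean(0); print(nm,zz,[(int(k*1000+.5),int(v)) for k,v in zip(a,s)])
  l=np.arange(-.05,.17,.005); s=samp(i,mm,np.linspace(.695,.708,6),l,.03).mean(0); print(' along z.03',[(int(round(k*1000)),int(v)) for k,v in zip(l,s)])
```

```text
top 0.016 [(580, 74), (584, 123), (588, 211), (592, 249), (596, 253), (600, 247), (604, 198), (608, 111), (612, 71), (616, 65), (620, 62), (624, 59), (628, 59), (632, 60), (636, 59), (640, 53), (644, 47), (648, 45), (652, 46), (656, 46), (660, 46), (664, 51), (668, 71), (672, 132), (676, 214), (680, 249), (684, 253), (688, 254), (692, 254), (696, 254), (700, 251), (704, 244), (708, 241), (712, 223), (716, 153), (720, 87), (724, 68), (728, 66), (732, 66), (736, 66), (740, 66)]
 along z.03 [(-50, 207), (-45, 204), (-40, 201), (-35, 200), (-30, 197), (-25, 181)]
side 0.016 [(580, 169), (584, 213), (588, 241), (592, 251), (596, 242), (600, 208), (604, 143), (608, 76), (612, 50), (616, 50), (620, 52), (624, 52), (628, 52), (632, 50), (636, 49), (640, 49), (644, 51), (648, 52), (652, 54), (656, 66), (660, 96), (664, 128), (668, 149), (672, 166), (676, 192), (680, 222), (684, 240), (688, 244), (692, 237), (696, 219), (700, 192), (704, 162), (708, 137), (712, 113), (716, 89), (720, 76), (724, 79), (728, 87), (732, 91), (736, 89), (740, 82)]
 along z.03 [(-50, 128), (-45, 115), (-40, 100), (-35, 88), (-30, 81), (-25, 79)]
```

>>> move_arm:
  motion: "1 -0.15 -0.15 0 0.03; 1 -0.4 -0.4 0 0.07; 1 -0.6 -0.6 0 0.11; 1 -0.8 -0.8 0 0.15; 1 -0.95 -0.95 0 0.19; 1 -0.98 -0.98 0 0.23; 1 -1 -1 0 0.27; 1 -1 -1 0 0.3; 1 -1 -1 0 0.336; 1 -1 -1 0 0.336"

```text
time: 1.03
position: [0.3317, 0.3323, 0.2306]
tool_rot: [0.645, 0.764, 0.0, -0.0]
ft_force: [0.4, -0.1, -1.2]
grip_width: 0.0871
grip_force: 0.0
```

Run:
```python
from h import *
z=np.load('/tmp/top.npz');p,d=z['p'],z['d'];m=robot.camera_model('top')
g=np.array([np.cos(np.radians(20.6)),np.sin(np.radians(20.6))]);y=np.array([-g[1],g[0]])
def samp(img,mm,a,l,zz):
    A,L=np.meshgrid(a,l); X=A[...,None]*g+L[...,None]*y
    q=proj(np.c_[X.reshape(-1,2),np.full(A.size,zz)],mm).astype(np.float32).reshape(A.shape+(2,))
    return cv2.remap(img[...,0],q[...,0].copy(),q[...,1].copy(),cv2.INTER_LINEAR)
l=np.arange(-.05,.17,.004); s=samp(p,m,np.linspace(.688,.706,6),l,.03).mean(1); print('gutter along z.03',[(int(round(k*1000)),int(v)) for k,v in zip(l,s)])
s=samp(p,m,np.linspace(.638,.644,4),l:=np.arange(-.08,.2,.004),.09).mean(1); print('bar along',[(int(round(k*1000)),int(v)) for k,v in zip(l,s)])
s=samp(p,m,np.linspace(.588,.6,4),l,.008).mean(1); print('foot along',[(int(round(k*1000)),int(v)) for k,v in zip(l,s)])
goto(.461,.0395,.08,-80.1+90)
```

```text
gutter along z.03 [(-50, 66), (-46, 65), (-42, 66), (-38, 65), (-34, 66), (-30, 67), (-26, 88), (-22, 156), (-18, 231), (-14, 251), (-10, 251), (-6, 248), (-2, 246), (2, 245), (6, 244), (10, 245), (14, 247), (18, 246), (22, 246), (26, 247), (30, 246), (34, 246), (38, 247), (42, 246), (46, 246), (50, 247), (54, 247), (58, 247), (62, 246), (66, 246), (70, 246), (74, 247), (78, 247), (82, 247), (86, 247), (90, 247), (94, 246), (98, 245), (102, 244), (106, 244), (110, 245), (114, 246), (118, 246), (122, 246), (126, 246), (130, 243), (134, 231), (138, 228), (142, 244), (146, 235), (150, 167), (154, 90), (158, 68), (162, 65), (166, 65), (170, 66)]
bar along [(-80, 66), (-76, 66), (-72, 66), (-68, 66), (-64, 65), (-60, 64), (-56, 62), (-52, 61), (-48, 64), (-44, 94), (-40, 158), (-36, 213), (-32, 218), (-28, 182), (-24, 111), (-20, 63), (-16, 53), (-12, 54), (-8, 52), (-4, 52), (0, 52), (4, 51), (8, 50), (12, 51), (16, 52), (20, 53), (24, 52), (28, 52), (32, 52), (36, 49), (40, 51), (44, 52), (48, 50), (52, 51), (56, 50), (60, 49), (64, 50), (68, 53), (72, 52), (76, 52), (80, 52), (84, 52),
[... 494 characters left out ...]
, (-20, 230), (-16, 230), (-12, 229), (-8, 228), (-4, 230), (0, 228), (4, 227), (8, 229), (12, 230), (16, 228), (20, 229), (24, 229), (28, 228), (32, 230), (36, 229), (40, 228), (44, 228), (48, 228), (52, 227), (56, 228), (60, 229), (64, 229), (68, 230), (72, 229), (76, 228), (80, 227), (84, 228), (88, 226), (92, 227), (96, 230), (100, 229), (104, 229), (108, 229), (112, 228), (116, 227), (120, 227), (124, 226), (128, 226), (132, 228), (136, 228), (140, 228), (144, 228), (148, 227), (152, 230), (156, 232), (160, 231), (164, 232), (168, 231), (172, 219), (176, 179), (180, 110), (184, 71), (188, 65), (192, 66), (196, 65)]
closing now 9.6 shift [-1.552  0.392  0.753] turn -0.0014 q6 0.38 t 1.03
```

>>> move_arm:
  motion: "1 -0.2 0.05 0.1 0; 1 -0.4 0.1 0.2 0; 1 -0.6 0.2 0.3 0; 1 -0.8 0.3 0.4 0; 1 -0.95 0.39 0.5 0; 1 -1 0.392 0.6 0; 1 -1 0.392 0.6 0"

```text
time: 1.62
position: [0.4445, 0.1459, 0.1063]
tool_rot: [0.644, 0.765, -0.002, -0.001]
ft_force: [0.2, 0.6, -0.1]
grip_width: 0.0869
grip_force: 0.0
```

```bash
python3 -c "
from h import *
goto(.461,.0395,.08,9.9);goto(.461,.0395,.022,9.9)"
```

```text
closing now 9.8 shift [-0.538 -0.009  0.132] turn -0.0005 q6 -0.09 t 1.62
closing now 9.8 shift [-0.538 -0.007  0.422] turn -0.0005 q6 -0.09 t 1.62
```

>>> move_arm:
  motion: "0 -0.2 -0.003 0 0; 0 -0.38 -0.007 0 0; 0 -0.5 -0.007 0.1 0; 0 -0.538 -0.007 0.2 0; 0 -0.538 -0.007 0.3 0; 0 -0.538 -0.007 0.38 0; 0 -0.538 -0.007 0.42 0; 0 -0.538 -0.007 0.42 0; -1 -0.538 -0.007 0.42 0; -1 -0.538 -0.007 0.42 0; -1 -0.538 -0.007 0.42 0; -1 -0.538 -0.007 0.42 0"
  newtons: 25

```text
time: 2.62
position: [0.4604, 0.0434, 0.0275]
tool_rot: [0.643, 0.766, 0.001, 0.001]
ft_force: [-0.1, -0.6, -0.2]
grip_width: 0.0247
grip_force: 0.0
```

```bash
python3 -c "
from h import *
goto(.674,-.061,.09,-2.1+90);goto(.674,-.061,.026,-2.1+90)"
```

```text
closing now 9.9 shift [-0.698  0.963 -0.311] turn -0.4332 q6 -0.32 t 2.62
closing now 9.9 shift [-0.698  0.962  0.009] turn -0.4332 q6 -0.32 t 2.62
```

>>> move_arm:
  motion: "-1 0 0 0 0; -1 0 0 0 0; -1 0 0 0 0; -1 0 0 0 0; -1 0 0 0 0"

```text
time: 3.03
position: [0.4603, 0.0432, 0.027]
tool_rot: [0.644, 0.765, 0.0, 0.001]
ft_force: [0.5, 1.6, 6.4]
grip_width: 0.009
grip_force: 25.0
```

>>> move_arm:
  motion: "-1 0 0 -0.15 0; -1 0 0 -0.3 0; -1 0 0 -0.4 -0.04; -1 0 0 -0.4 -0.08; -1 0 0 -0.4 -0.08; -1 0 0 -0.4 -0.08"

```text
time: 3.53
position: [0.459, 0.0433, 0.1062]
tool_rot: [0.544, 0.839, -0.0, -0.001]
ft_force: [-0.3, 0.4, -2.7]
grip_width: 0.0086
grip_force: 25.0
```

```bash
python3 -c "
from h import *
goto(.6703,-.061,.1,-2.1+90)"
```

```text
closing now 24.1 shift [-0.907  0.752  0.03 ] turn -0.3545 q6 -0.57 t 3.53
```

>>> move_arm:
  motion: "-1 -0.1 0.1 0 -0.04; -1 -0.25 0.2 0 -0.08; -1 -0.4 0.35 0 -0.12; -1 -0.5 0.45 0 -0.16; -1 -0.6 0.55 0 -0.2; -1 -0.7 0.62 0 -0.24; -1 -0.8 0.7 0 -0.28; -1 -0.907 0.752 0 -0.32; -1 -0.907 0.752 0 -0.3545; -1 -0.907 0.752 0 -0.3545; -1 -0.907 0.752 0 -0.3545; -1 -0.907 0.752 0 -0.3545"

```text
time: 4.53
position: [0.6696, -0.0594, 0.1049]
tool_rot: [0.018, 1.0, 0.001, -0.002]
ft_force: [0.1, -0.5, -3.1]
grip_width: 0.0089
grip_force: 25.0
```

Run:
```python
from h import *
p,d,m=snap('top')
P=cloud(d,m); Z=P[...,2]
rect(box(d.shape,340,190,460,310)&(Z>.085)&(Z<.13)&(p.min(2)>130),.115,m,'tbar?')
cv2.imwrite('pics/c2.png',cv2.resize(p[110:210,200:334,::-1],(800,600),interpolation=cv2.INTER_CUBIC))
ps,ds,ms=snap('side');cv2.imwrite('pics/c3.png',cv2.resize(ps[130:230,230:364,::-1],(800,600),interpolation=cv2.INTER_CUBIC))
goto(.6703,-.061,.05,-2.1+90)
```

```text
tbar? n 114 centre [763.4  65.7] mean [762.6  66.9] LxW [47.2 39.1] long axis deg -86.7 px (362, 198)
closing now 88.0 shift [-0.001 -0.008  0.279] turn 0.0005 q6 -1.79 t 4.63
```

View pics/c3.png

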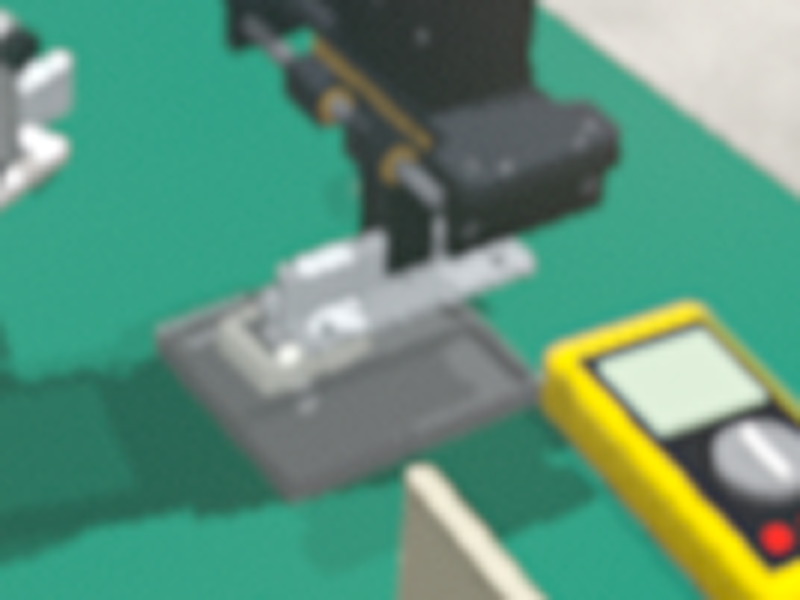

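>>> move_arm:
  motion: "-1 0 -0.004 0.1 0; -1 0 -0.008 0.18 0; -1 0 -0.008 0.24 0; -1 0 -0.008 0.29 0; -1 0 -0.008 0.32 0; -1 0 -0.008 0.34 0; -1 0 -0.008 0.34 0; -1 0 -0.008 0.34 0; -1 0 -0.008 0.34 0"

```text
time: 5.38
position: [0.6714, -0.0615, 0.0396]
tool_rot: [0.017, 1.0, 0.0, 0.0]
ft_force: [-3.1, 1.4, 4.3]
grip_width: 0.0088
grip_force: 25.0
```

```bash
python3 -c "
from h import *
goto(.6703,-.061,.0305,-2.1+90)"
```

```text
closing now 88.1 shift [0.006 0.002 0.046] turn 0.001 q6 -1.79 t 5.38
```

>>> move_arm:
  motion: "-1 0 0 -0.05 0; -1 0 0 -0.05 0; -1 0 0 -0.05 0; -1 0 0 -0.05 0"

```text
time: 5.72
position: [0.6719, -0.0622, 0.0487]
tool_rot: [0.017, 1.0, -0.0, 0.001]
ft_force: [-0.9, -0.1, -4.2]
grip_width: 0.0089
grip_force: 24.9
```

Run:
```python
from h import *
p,d,m=snap('top');ps,ds,ms=snap('side')
a=cv2.resize(p[130:200,210:300,::-1],(400,311),interpolation=cv2.INTER_CUBIC);b=cv2.resize(ps[150:220,250:340,::-1],(800,600),interpolation=cv2.INTER_CUBIC)
# overlay expected tray outline (z .013) on the side view
c=np.array([.674,-.0278]);t=np.radians(-2.1);Rm=np.array([[np.cos(t),-np.sin(t)],[np.sin(t),np.cos(t)]])
for (x0,x1,y0,y1,z) in((-.069,.069,-.061,.061,.013),(-.065,.065,-.057,-.009,.013)):
    q=np.array([[x0,y0],[x1,y0],[x1,y1],[x0,y1]])@Rm.T+c
    uv=((proj(np.c_[q,np.full(4,z)],ms)-[250,150])*[800/90,600/70]).astype(int)
    cv2.polylines(b,[uv.reshape(-1,1,2)],True,(0,0,255),1)
cv2.imwrite('pics/c4.png',b);print(robot.get_obs()['position'],robot.get_obs()['ft_force'])
```

```text
[ 0.67134781 -0.06203815  0.04823774] [-0.10052218 -0.71848357 -2.27059209]
```

View pics/c4.png

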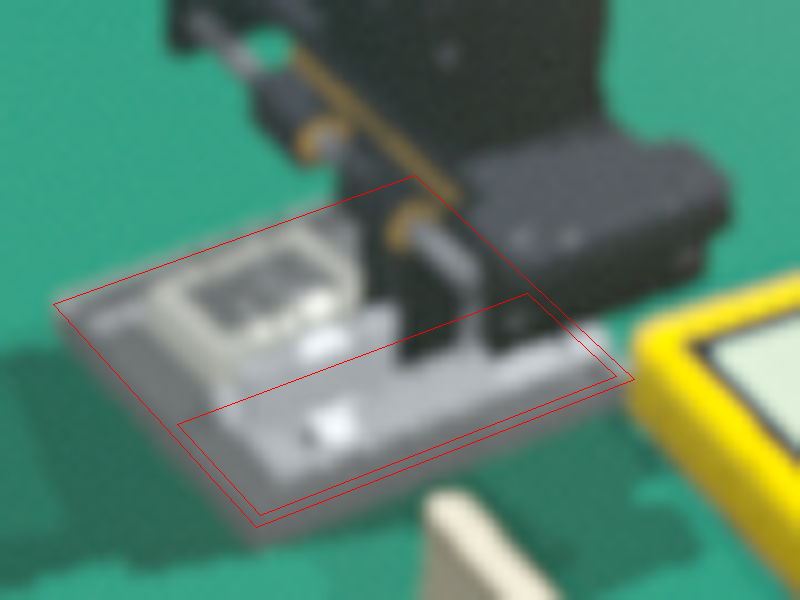

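Run:
```python
from h import *
p0=cv2.resize(cv2.imread('pics/top0.png'),(512,384),interpolation=cv2.INTER_AREA)[:,:,::-1];m=robot.camera_model('top');ms=robot.camera_model('side');ps=np.load('/tmp/side.npz')['p']
t=np.radians(-2.1);gx=np.array([np.cos(t),np.sin(t)]);gy=np.array([-gx[1],gx[0]]);c=np.array([.674,-.0278])
def samp(img,mm,a,l,zz,ch):
    A,L=np.meshgrid(a,l);X=c+A[...,None]*gx+L[...,None]*gy
    q=proj(np.c_[X.reshape(-1,2),np.full(A.size,zz)],mm).astype(np.float32).reshape(A.shape+(2,))
    return cv2.remap(img[...,ch].copy(),q[...,0].copy(),q[...,1].copy(),cv2.INTER_LINEAR).astype(float)
def edges(s,a,lab):
    g=np.gradient(s);k=np.argsort(-abs(g));out=[]
    for i in k:
        if all(abs(a[i]-o[0])>.01 for o in out): out.append((round(a[i],4),round(g[i],1)))
        if len(out)==4: break
    print(lab,out)
a=np.arange(-.085,.086,.001)
for lo,hi in((-.05,-.03),(-.03,-.01),(.03,.05)):
    edges(samp(p0,m,a,np.linspace(lo,hi,8),.013,0).mean(0),a,'x edges at y %s'%lo)
for lo,hi in((-.05,-.03),(.025,.05)):
    edges(samp(p0,m,np.linspace(lo,hi,8),a,.013,0).mean(1),a,'y edges at x %s'%lo)
# bar prediction in present side view, crop coords
o=robot.get_obs()['position'];b=o[:2]+.00375*gx;z=o[2]-.027
for n,(x,y,zz) in {'near low':(-.06,-.02,0),'near in':(-.06,.02,0.006),'far low':(.06,-.02,0),'rib near':(-.06,0,.032)}.items():
    X=b+x*gx+y*gy; print(n,((proj([*X,z+zz],ms)-[250,150])*[800/90,600/70]).round())
```

```text
x edges at y -0.05 [(np.float64(-0.07), np.float64(11.8)), (np.float64(0.073), np.float64(-8.7)), (np.float64(0.061), np.float64(-4.8)), (np.float64(-0.06), np.float64(1.5))]
x edges at y -0.03 [(np.float64(-0.07), np.float64(11.6)), (np.float64(0.072), np.float64(-7.6)), (np.float64(0.06), np.float64(-5.3)), (np.float64(-0.06), np.float64(1.0))]
x edges at y 0.03 [(np.float64(-0.07), np.float64(12.2)), (np.float64(0.073), np.float64(-7.7)), (np.float64(-0.044), np.float64(6.4)), (np.float64(0.02), np.float64(-5.8))]
y edges at x -0.05 [(np.float64(0.062), np.float64(-11.3)), (np.float64(-0.06), np.float64(9.8)), (np.float64(0.002), np.float64(3.6)), (np.float64(0.048), np.float64(-3.6))]
y edges at x 0.025 [(np.float64(0.063), np.float64(-10.1)), (np.float64(-0.06), np.float64(10.0)), (np.float64(-0.05), np.float64(1.9)), (np.float64(0.001), np.float64(1.2))]
near low [[278. 483.]]
near in [[208. 393.]]
far low [[607. 355.]]
rib near [[245. 368.]]
```

```bash
python3 -c "
from h import *
goto(.6735,-.0595,.0305,-2.1+90)"
```

```text
closing now 88.1 shift [-0.01   0.013  0.089] turn 0.001 q6 -1.79 t 5.82
```

>>> move_arm:
  motion: "-1 -0.01 0.013 0 0; -1 -0.01 0.013 0 0; -1 -0.01 0.013 0.02 0; -1 -0.01 0.013 0.04 0; -1 -0.01 0.013 0.055 0; -1 -0.01 0.013 0.065 0; -1 -0.01 0.013 0.065 0; -1 -0.01 0.013 0.065 0"

```text
time: 6.48
position: [0.6733, -0.0594, 0.0352]
tool_rot: [0.017, 1.0, 0.0, -0.0]
ft_force: [-0.7, 0.2, -1.8]
grip_width: 0.0088
grip_force: 24.9
```

Past the wall tops with no contact, so I lower to the floor.

>>> move_arm:
  motion: "-1 0 0 0.008 0; -1 0 0 0.016 0; -1 0 0 0.022 0; -1 0 0 0.024 0; -1 0 0 0.024 0; -1 0 0 0.024 0"

```text
time: 6.98
position: [0.6735, -0.0593, 0.0308]
tool_rot: [0.017, 1.0, -0.0, -0.0]
ft_force: [-0.3, 0.5, -1.5]
grip_width: 0.0091
grip_force: 24.9
```

>>> move_arm:
  motion: "-1 0 0 0.006 0; -1 0 0 0.006 0; -0.4 0 0 0.006 0; -0.4 0 0 0.006 0; -0.4 0 0 0.006 0; -0.4 0 0 -0.1 0; -0.4 0 0 -0.3 0; -0.4 0 0 -0.5 0; 0 0 0 -0.7 0; 0 0 0 -0.85 0; 0 0 0 -0.85 0; 0 0 0 -0.85 0"

```text
time: 7.98
position: [0.6751, -0.0597, 0.2039]
tool_rot: [0.017, 1.0, -0.001, 0.003]
ft_force: [-0.2, -0.4, -1.4]
grip_width: 0.0412
grip_force: 0.0
```

```bash
python3 -c "
from h import *
goto(.552,-.284,.2,-5.2)"
```

```text
closing now 88.1 shift [ 0.578 -1.141  0.017] turn -0.4817 q6 -1.79 t 7.98
```

>>> move_arm:
  motion: "0 0 -0.1 0 0.04; 0 0.1 -0.2 0 0.08; 0 0.2 -0.35 0 0.12; 0 0.3 -0.5 0 0.16; 0 0.4 -0.65 0 0.2; 0 0.5 -0.8 0 0.235; 0 0.578 -0.9 0 0.27; 0 0.578 -1 0 0.31; 0 0.578 -1 0 0.35; 0 0.578 -1 0 0.39; 0 0.578 -1 0 0.43; 0 0.578 -1 0 0.47"

```text
time: 8.98
position: [0.55, -0.2549, 0.1985]
tool_rot: [0.687, 0.727, -0.0, -0.002]
ft_force: [-0.4, -1.1, -0.1]
grip_width: 0.0434
grip_force: 0.0
```

Run:
```python
from h import *
p,d,m=snap('top')
b=box(d.shape,365,215,440,295);P=cloud(d,m);Z=P[...,2]
rect(b&(Z>.024)&(Z<.06),.035,m,'tbar rib')
rect(box(d.shape,465,275,575,365)&(Z>.14)&(Z<.165),.156,m,'board')
goto(.552,-.284,.2,-5.2)
```

```text
tbar rib n 88 centre [675.3 -60.4] mean [673.6 -60.3] LxW [121.2   9. ] long axis deg -1.9 px (417, 251)
board none
closing now 3.1 shift [-0.146  0.002 -0.008] turn 0.0459 q6 -0.67 t 9.03
```

>>> move_arm:
  motion: "0 -0.146 0.002 0 0.0459; 0 -0.146 0.002 0 0.0459; 0 -0.146 0.002 0 0.0459; 0 -0.146 0.002 0 0.0459; 0 -0.146 0.002 0 0.0459"

```text
time: 9.45
position: [0.553, -0.2835, 0.1998]
tool_rot: [0.734, 0.679, -0.0, -0.001]
ft_force: [0.3, 0.2, 0.1]
grip_width: 0.0432
grip_force: 0.0
```

Run:
```python
from h import *
ps,d,m=snap('side')
P=cloud(d,m);q=P[(P[...,2]>.12)&(P[...,2]<.152)&(abs(P[...,0]-.55)<.05)&(abs(P[...,1]+.284)<.085)&(ps.min(2)>95)];print(len(q),q.mean(0) if len(q) else 0)
cv2.imwrite('pics/c5.png',cv2.resize(ps[170:290,230:390,::-1],(800,600),interpolation=cv2.INTER_CUBIC))
goto(.552,-.284,.137,-5.2)
```

```text
428 [ 0.54942932 -0.29380763  0.13563078]
closing now -4.5 shift [-0.003 -0.005  0.316] turn 0.0041 q6 -0.58 t 9.5
```

View pics/c5.png

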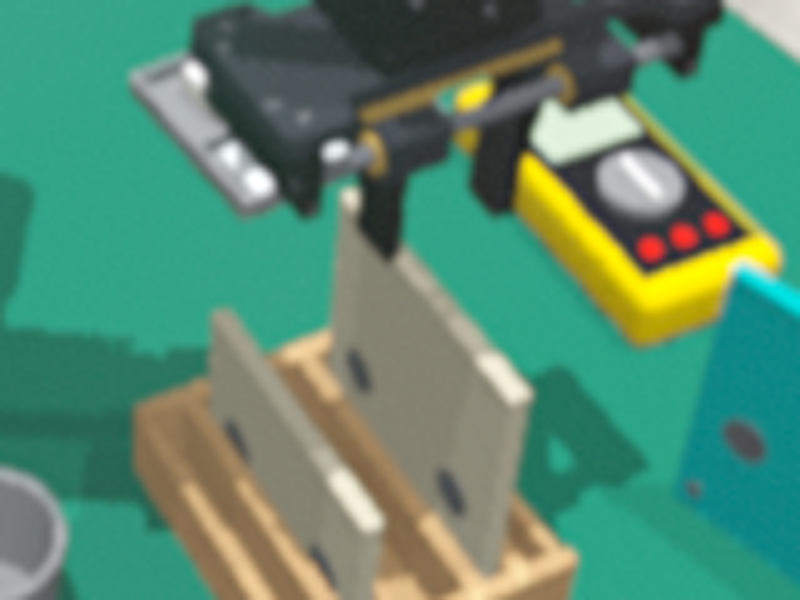

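The fingers straddle the tall board at crop (385,230), so I descend and grip.

>>> move_arm:
  motion: "0 -0.003 -0.005 0.1 0.004; 0 -0.003 -0.005 0.2 0.004; 0 -0.003 -0.005 0.28 0.004; 0 -0.003 -0.005 0.316 0.004; 0 -0.003 -0.005 0.316 0.004; 0 -0.003 -0.005 0.316 0.004; -1 -0.003 -0.005 0.316 0.004; -1 -0.003 -0.005 0.316 0.004; -1 -0.003 -0.005 0.316 0.004; -1 -0.003 -0.005 0.316 0.004; -1 -0.003 -0.005 0.316 0.004; -1 -0.003 -0.005 0.316 0.004"
  newtons: 25

```text
time: 10.5
position: [0.5526, -0.2851, 0.1379]
tool_rot: [0.739, 0.674, 0.0, 0.0]
ft_force: [0.6, -0.7, -0.4]
grip_width: 0.0115
grip_force: 0.0
```

>>> move_arm:
  motion: "-1 0 0 0 0; -1 0 0 0 0; -1 0 0 -0.05 0; -1 0 0 -0.15 0; -1 0 0 -0.3 0; -1 0 0 -0.45 0; -1 0 0 -0.55 0; -1 0 0 -0.55 0; -1 0 0 -0.55 0; -1 0 0 -0.55 0"

```text
time: 11.33
position: [0.5513, -0.2841, 0.2458]
tool_rot: [0.739, 0.674, -0.0, -0.002]
ft_force: [0.6, 0.7, -3.2]
grip_width: 0.009
grip_force: 25.0
```

Run:
```python
from h import *
p,d,m=snap('side');P=cloud(d,m)
q=P[(P[...,2]>.08)&(P[...,2]<.28)&(abs(P[...,0]-.55)<.03)&(abs(P[...,1]+.284)<.085)&(p.min(2)>85)&(np.ptp(p.astype(int),axis=2)<40)]
print(len(q),np.percentile(q,[1,50,99],axis=0).round(3)); print('plane normal',np.linalg.svd(q-q.mean(0),full_matrices=False)[2][2].round(3))
o=robot.get_obs();print(o['position'],o['ft_force'],o['grip_width'])
goto(.6297,.3057,.25,20.6)
```

```text
2148 [[ 0.541 -0.35   0.119]
 [ 0.547 -0.302  0.195]
 [ 0.554 -0.222  0.266]]
plane normal [-0.997  0.081  0.006]
[ 0.55108433 -0.28397153  0.24524149] [ 0.23746749  0.2864977  -3.46825189] 0.008804271761735432
closing now -5.3 shift [ 2.972  0.119 -0.016] turn -0.1439 q6 -0.56 t 11.38
```

>>> move_arm:
  motion: "-1 0.03 0 0 0; -1 0.1 0.005 0 0; -1 0.2 0.01 0 0; -1 0.32 0.015 0 0; -1 0.44 0.02 0 0; -1 0.56 0.025 0 0; -1 0.68 0.03 0 0; -1 0.8 0.035 0 0; -1 0.9 0.04 0 0; -1 1 0.04 0 0"

```text
time: 12.22
position: [0.5784, -0.0838, 0.2466]
tool_rot: [0.739, 0.674, -0.0, -0.001]
ft_force: [0.5, 0.3, -3.0]
grip_width: 0.0091
grip_force: 25.0
```

>>> move_arm:
  motion: "-1 0.1 0.005 0 0; -1 0.2 0.01 0 0; -1 0.32 0.015 0 -0.01; -1 0.44 0.02 0 -0.02; -1 0.56 0.025 0 -0.03; -1 0.68 0.03 0 -0.04; -1 0.8 0.035 0 -0.05; -1 0.88 0.04 0 -0.06; -1 0.94 0.04 0 -0.07; -1 0.98 0.04 0 -0.08; -1 1 0.04 0 -0.08; -1 1 0.04 0 -0.08"

```text
time: 13.22
position: [0.6051, 0.1125, 0.2472]
tool_rot: [0.649, 0.761, -0.0, -0.0]
ft_force: [-0.7, -0.6, -3.2]
grip_width: 0.0087
grip_force: 25.0
```

Run:
```python
from h import *
o=robot.get_obs();print(o['position'],o['ft_force'],o['grip_width'])
goto(.6297,.3057,.25,20.6)
```

```text
[0.60507359 0.11249997 0.24719313] [-0.6590303  -0.60662915 -3.19675892] 0.008740600404471817
closing now 9.1 shift [ 0.934  0.275 -0.014] turn -0.0637 q6 -0.16 t 13.22
```

>>> move_arm:
  motion: "-1 0.08 0.02 0 -0.01; -1 0.18 0.05 0 -0.02; -1 0.3 0.09 0 -0.03; -1 0.42 0.13 0 -0.04; -1 0.54 0.17 0 -0.05; -1 0.66 0.2 0 -0.0637; -1 0.78 0.23 0 -0.0637; -1 0.86 0.26 0 -0.0637; -1 0.91 0.275 0 -0.0637; -1 0.937 0.28 0 -0.0637; -1 0.937 0.28 0 -0.0637; -1 0.937 0.28 0 -0.0637"

```text
time: 14.22
position: [0.631, 0.3044, 0.2473]
tool_rot: [0.57, 0.822, -0.001, 0.0]
ft_force: [0.8, -0.1, -2.9]
grip_width: 0.0087
grip_force: 25.0
```

```bash
cat > chk.py <<'E'
from h import *
p,d,m=snap('side');P=cloud(d,m)
g=np.array([np.cos(np.radians(20.6)),np.sin(np.radians(20.6))]);y=np.array([-g[1],g[0]]);C=np.array([.6297,.3057])
o=robot.get_obs();t=o['position'];print('tcp in gutter x,y',((t[:2]-C)@g*1000).round(1),((t[:2]-C)@y*1000).round(1),'z',t[2].round(4),o['ft_force'].round(1),'w',o['grip_width'].round(4),'gf',o['grip_force'],'t',o['time'])
M=P[...,:2]-C;X=M@g;Y=M@y
k=(abs(X)<.1)&(abs(Y)<.09)&(P[...,2]>.04)&(P[...,2]<.27)&(p.min(2)>85)&(p[...,2]<p[...,0]+3)&(np.ptp(p.astype(int),axis=2)<45)
q=np.c_[X[k],Y[k],P[...,2][k]]
print(len(q),np.percentile(q,[2,50,98],axis=0).round(3).tolist() if len(q) else '')
if len(q)>30: print('normal',np.linalg.svd(q-q.mean(0),full_matrices=False)[2][2].round(3))
cv2.imwrite('/tmp/s.png',cv2.resize(p[60:180,150:310,::-1],(800,600),interpolation=cv2.INTER_CUBIC))
E
python3 chk.py; cp /tmp/s.png pics/c6.png; python3 -c "
from h import *
goto(.6325,.3067,.20,20.6)"
```

```text
closing now 20.5 shift [0.01  0.011 0.237] turn -0.0006 q6 -0.07 t 14.27Traceback (most recent call last):
  File "chk.py", line 4, in <module>
    o=robot.get_obs();t=o['position'];print('tcp in gutter x,y',((t[:2]-C)@g*1000).round(1),((t[:2]-C)@y*1000).round(1),'z',t[2].round(4),o['ft_force'].round(1),'w',o['grip_width'].round(4),'gf',o['grip_force'],'t',o['time'])
                                                                                                                                                                     ^^^^^^^^^^^^^^^^^^^^^
AttributeError: 'float' object has no attribute 'round'
cp: cannot stat '/tmp/s.png': No such file or directory
```

>>> move_arm:
  motion: "-1 0.005 0.005 0.06 0; -1 0.01 0.011 0.14 0; -1 0.01 0.011 0.22 0; -1 0.01 0.011 0.28 0; -1 0.01 0.011 0.3 0; -1 0.01 0.011 0.3 0; -1 0.01 0.011 0.3 0"

```text
time: 14.85
position: [0.6328, 0.3081, 0.1875]
tool_rot: [0.57, 0.822, 0.0, 0.0]
ft_force: [-0.1, 0.0, -2.3]
grip_width: 0.0084
grip_force: 25.0
```

```bash
sed -i "s/o\['grip_width'\].round(4)/o['grip_width']/" chk.py; python3 chk.py; cp /tmp/s.png pics/c6.png; python3 -c "
from h import *
goto(.6325,.3067,.15,20.6)"
```

```text
tcp in gutter x,y 4.2 1.2 z 0.1883 [ 0.2  0.1 -2.9] w 0.009028416924329997 gf 24.996599543374032 t 14.9
1300 [[-0.003, -0.065, 0.062], [0.001, -0.011, 0.137], [0.007, 0.061, 0.209]]
normal [-1.    -0.014 -0.005]
closing now 20.5 shift [-0.006 -0.006  0.192] turn -0.0003 q6 -0.06 t 14.9
```

View pics/c6.png

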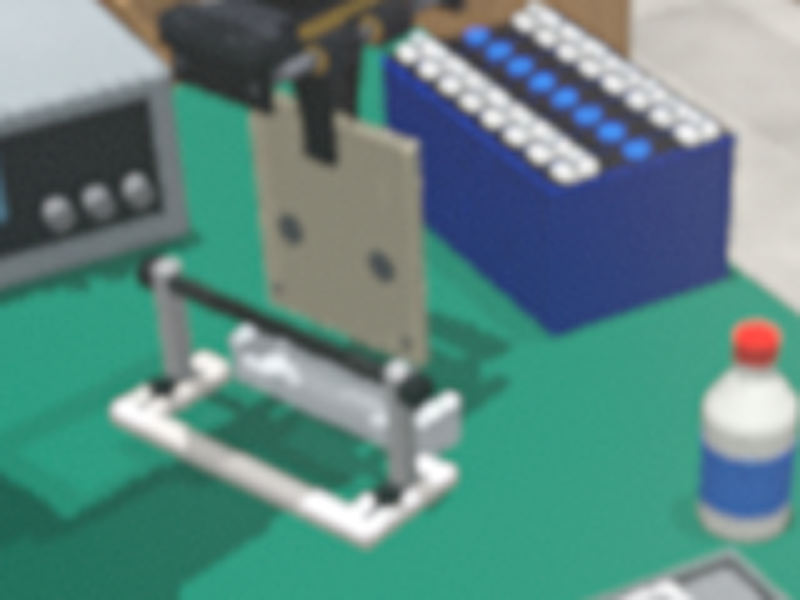

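The board hangs parallel over the gutter (bottom corners at (275,305) and (425,360)). I lower it most of the way.

>>> move_arm:
  motion: "-1 0.01 -0.01 0.04 0; -1 0.01 -0.01 0.1 0; -1 0.01 -0.01 0.15 0; -1 0.01 -0.01 0.18 0; -1 0.01 -0.01 0.2 0; -1 0.01 -0.01 0.215 0; -1 0.01 -0.01 0.22 0; -1 0.01 -0.01 0.22 0; -1 0.01 -0.01 0.22 0"

```text
time: 15.65
position: [0.6302, 0.3096, 0.1439]
tool_rot: [0.57, 0.822, 0.0, 0.0]
ft_force: [0.3, -0.8, -3.5]
grip_width: 0.009
grip_force: 25.0
```

```bash
python3 chk.py
```

```text
tcp in gutter x,y 2.0 3.4 z 0.1441 [-0.4  0.5 -2.4] w 0.008864051276185265 gf 24.99680889537558 t 15.7
1004 [[-0.052, -0.063, 0.054], [-0.001, -0.01, 0.11], [0.09, 0.063, 0.251]]
normal [-0.979  0.056  0.194]
```

Now about 12 mm above the bench, 6 mm above the floor and inside the lips. I lower gently to the floor.

>>> move_arm:
  motion: "-1 0 0 0.01 0; -1 0 0 0.018 0; -1 0 0 0.024 0; -1 0 0 0.028 0; -1 0 0 0.03 0; -1 0 0 0.03 0"

```text
time: 16.2
position: [0.63, 0.3094, 0.1378]
tool_rot: [0.57, 0.822, 0.0, 0.0]
ft_force: [1.0, 0.3, -0.5]
grip_width: 0.0088
grip_force: 25.0
```

>>> move_arm:
  motion: "-1 0 0 0 0; -1 0 0 0 0; -1 0 -0.02 0 0; -1 0 -0.04 0 0; -1 0 -0.06 0.002 0; -1 0 -0.08 0.004 0; -1 0 -0.1 0.005 0; -1 0 -0.12 0.007 0; -1 0 -0.12 0.007 0; -1 0 -0.12 0.007 0"
  newtons: 4

```text
time: 17.03
position: [0.6074, 0.301, 0.1366]
tool_rot: [0.57, 0.822, 0.0, 0.0]
ft_force: [-0.2, 0.4, 2.8]
grip_width: 0.0127
grip_force: 4.1
```

```bash
python3 chk.py
```

```text
tcp in gutter x,y -22.3 3.5 z 0.1366 [0.3 0.3 3.3] w 0.01274869552319047 gf 4.0293720457702875 t 17.0833
720 [[-0.052, -0.063, 0.063], [-0.019, -0.014, 0.112], [0.069, 0.061, 0.244]]
normal [-0.953  0.098  0.285]
```

The board tilts inside the light grip as planned. I continue.

>>> move_arm:
  motion: "-1 0 -0.02 0.002 0; -1 0 -0.04 0.005 0; -1 0 -0.06 0.01 0; -1 0 -0.08 0.015 0; -1 0 -0.1 0.02 0; -1 0 -0.12 0.025 0; -1 0 -0.14 0.032 0; -1 0 -0.15 0.036 0; -1 0 -0.15 0.036 0; -1 0 -0.15 0.036 0"

```text
time: 17.92
position: [0.5791, 0.2905, 0.129]
tool_rot: [0.57, 0.822, -0.0, -0.0]
ft_force: [-0.4, 0.3, 3.1]
grip_width: 0.0187
grip_force: 4.9
```

```bash
python3 chk.py; cp /tmp/s.png pics/c7.png
```

```text
tcp in gutter x,y -52.5 3.5 z 0.1291 [0.3 0.3 4.6] w 0.01865713151552961 gf 4.84514513053 t 17.9667
436 [[-0.062, -0.065, 0.043], [-0.046, -0.02, 0.114], [0.037, 0.06, 0.236]]
normal [-0.99   0.138  0.026]
```

View pics/c7.png

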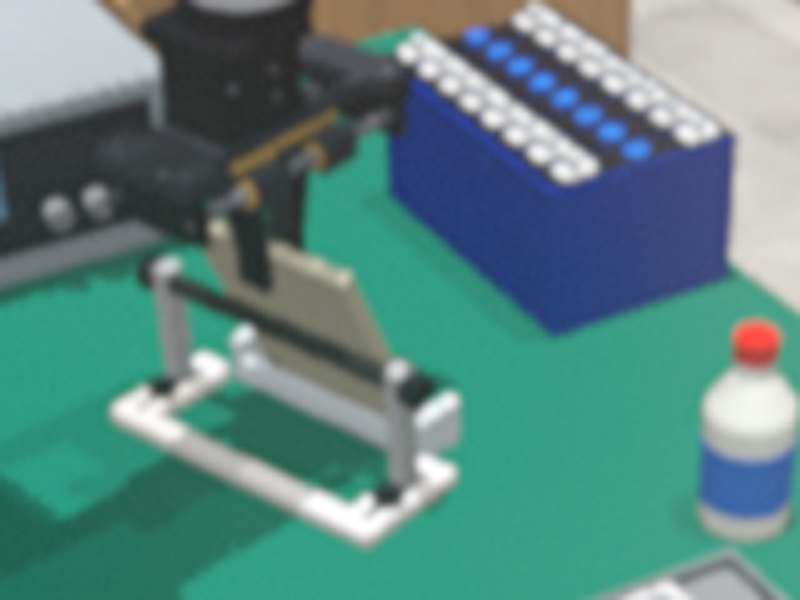

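It leans with its lower edge in the gutter, about 20° off vertical. I creep towards the bar at (290,335).

>>> move_arm:
  motion: "-1 0 -0.015 0.004 0; -1 0 -0.03 0.009 0; -1 0 -0.045 0.014 0; -1 0 -0.06 0.02 0; -1 0 -0.06 0.02 0; -1 0 -0.06 0.02 0"

```text
time: 18.47
position: [0.5685, 0.2864, 0.1249]
tool_rot: [0.57, 0.822, 0.0, 0.0]
ft_force: [2.2, 0.9, 1.2]
grip_width: 0.021
grip_force: 4.2
```

>>> move_arm:
  motion: "-1 0 -0.01 0.005 0; -1 0 -0.02 0.009 0; -1 0 -0.03 0.014 0; -1 0 -0.03 0.014 0; -1 0 -0.03 0.014 0"

```text
time: 18.88
position: [0.5661, 0.2855, 0.124]
tool_rot: [0.57, 0.822, 0.004, 0.003]
ft_force: [6.4, 3.6, 4.3]
grip_width: 0.0221
grip_force: 4.7
```

Bar contact is felt: about 7 N along gutter +x, and the lean fits 31–33°. I ease off slightly while still holding, then open and lift.

>>> move_arm:
  motion: "-1 0 0.01 0 0; -1 0 0.01 0 0; -1 0 0.01 0 0; 0 0 0.01 0 0; 0 0 0.01 0 0; 0 0 0.01 0 0; 0 0 0.01 0 0; 0 0 0.01 0 0"

```text
time: 19.55
position: [0.5622, 0.2842, 0.1209]
tool_rot: [0.569, 0.822, -0.002, -0.002]
ft_force: [-0.3, 0.3, 0.4]
grip_width: 0.042
grip_force: 0.0
```

```bash
python3 chk.py; cp /tmp/s.png pics/c8.png
```

```text
tcp in gutter x,y -70.3 3.6 z 0.121 [ 0.2  0.6 -0.9] w 0.04228909237872384 gf 0.0 t 19.6
233 [[-0.074, -0.064, 0.042], [-0.063, -0.025, 0.121], [-0.015, 0.033, 0.207]]
normal [-0.955  0.214 -0.205]
```

View pics/c8.png

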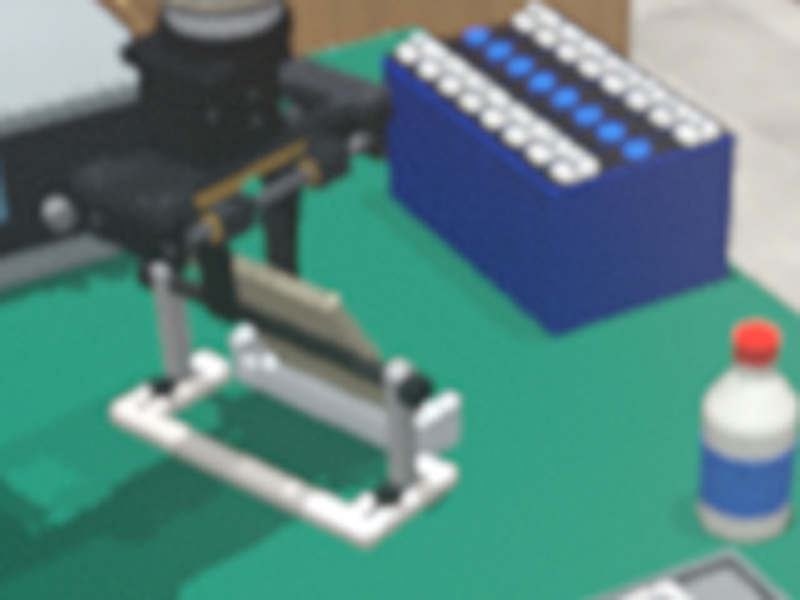

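The board now rests on the bar at (310,345) and the fingers are free of it. I retreat straight up.

>>> move_arm:
  motion: "0 0 0 -0.05 0; 0 0 0 -0.12 0; 0 0 0 -0.25 0; 0 0 0 -0.4 0; 0 0 0 -0.55 0; 0 0 0 -0.7 0; 0 -0.2 0 -0.7 0; 0 -0.4 0 -0.7 0; 0 -0.6 0 -0.7 0; 0 -0.8 0 -0.7 0; 0 -0.8 0 -0.7 0; 0 -0.8 0 -0.7 0"

```text
time: 20.6
position: [0.621, 0.1327, 0.2624]
tool_rot: [0.571, 0.821, -0.0, -0.0]
ft_force: [0.4, 0.6, 0.7]
grip_width: 0.0432
grip_force: 0.0
```

```bash
python3 chk.py
python3 - <<'E'
from h import *
p,d,m=snap('top');P=cloud(d,m);Z=P[...,2]
rect(box(d.shape,195,240,325,330)&(Z>.115)&(Z<.15),.135,m,'board top')
rect(box(d.shape,365,215,440,295)&(Z>.024)&(Z<.06),.035,m,'tbar rib')
a=cv2.resize(p[130:230,110:290,::-1],(800,444),interpolation=cv2.INTER_CUBIC);cv2.imwrite('pics/c9.png',a)
E
```

```text
tcp in gutter x,y -69.1 -157.2 z 0.2623 [ 0.1  0.9 -0.4] w 0.04361177688385944 gf 0.0 t 20.65
322 [[-0.076, -0.064, 0.042], [-0.065, -0.007, 0.121], [-0.017, 0.062, 0.141]]
normal [ 0.875 -0.001  0.485]
board top n 5 centre [549.7 339.2] mean [549.4 339.8] LxW [11.2  2.4] long axis deg -39.2 px (222, 285)
tbar rib n 88 centre [675.1 -60.5] mean [672.4 -60.3] LxW [121.5   8.9] long axis deg -2.1 px (417, 252)
```

View pics/c9.png

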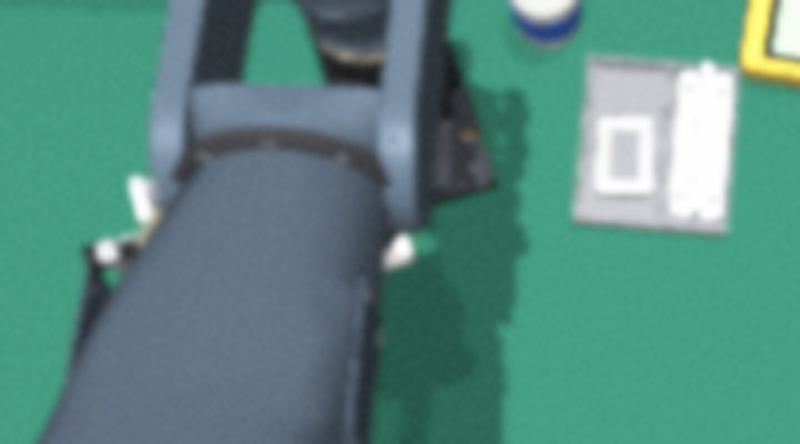

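The board leans about 29°, parallel and centred, and the T-bar sits in the compartment at crop (703,142). One last check that the bar lies level, then hand in.

Run:
```python
from h import *
z=np.load('/tmp/top.npz');m=robot.camera_model('top');P=cloud(z['d'],m)
k=box(z['d'].shape,365,215,440,295)&(P[...,2]>.024)&(P[...,2]<.06);q=P[k]
A=np.c_[q[:,0]-.675,np.ones(len(q))];print('slope,z',np.linalg.lstsq(A,q[:,2],rcond=None)[0].round(4))
k=(abs(P[...,0]-.675)<.05)&(abs(abs(P[...,1]+.0605)-.012)<.004);q=P[k];
for s in(1,-1): print('flange z',np.median(q[(q[:,1]+.0605)*s>0][:,2]).round(4))
print(robot.get_obs()['position'],robot.hand_in())
```

```text
slope,z [0.0411 0.0326]
flange z 0.0102
flange z 0.0102
the job is handed in; nothing more can be done
[0.61990678 0.13532606 0.26222961] None
```

The job is handed in, with no verdict returned: the tall board leans about 29° on the cross bar with its lower edge in the gutter, the T-bar lies rib up in the narrow compartment (the last depth fit showed a noisy 0.04 rad slope, limit 0.06), and I saw no contact with anything else.

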